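# Fit the locking rod in the tilted module frame

## Task

Take the red-headed locking rod out of the rod rack and thread it from above through all three guide holes of the tilted module frame until its collar sits flush on the top guide plate. Then swing the yellow keeper shut over the collar, as far as its stop, and let go. Leave the blue-headed rod in the rack and do not disturb the other things on the bench.

Things in the scene. Friction and masses are not known exactly. Their poses are not given: they have to be found in the camera images.
- rod: Locking rod, red head, 0.2 kg. z runs along it to the head; origin on the axis at the collar's underside. Below it: steel shank 12 mm diameter, 138 mm long, last 8 mm tapering to a 4 mm tip. Above: collar 44 mm diameter, z 0 to 6 mm, then the round red head (grip here) 24 mm diameter, z 6 to 46 mm. Starts upright in one of the rack's two holes, tip 60 mm deep.
- spare: Spare rod of the same shape and size but with a blue head, in the other hole of the rack; stays there. Origin and axes as for the red one.
- rack: Fixed grey plastic block 150 (x) x 60 (y) x 75 (z) mm, origin at the centre of its underside, z up. Two vertical blind holes 14 mm in diameter, 60 mm deep, at x = -40 and +40 mm, y = 0. Either may hold the red rod.
- frame: Open module frame, black side plates, on a fixed stand with a 200 x 180 mm base; leans 30 degrees, its top towards the robot. z: along the guide holes, up and out of the top; y: across, robot's left; x: away from the robot and up. Origin: centre of its lower end. 70 (x) x 156 (y) x 150 (z) mm. Three 10 mm guide plates, tops at z 42, 96, 150 mm, each with a 16 mm hole at x 0, y 20 mm.
- eye_top (a point): Centre of the mouth of the top guide hole, on the upper face of the top plate (frame x 0, y 20, z 150 mm); axes as the frame's. The seated rod's origin lies here, its z axis along the frame's z.
- eye_mid (a point): Centre of the mouth of the middle guide hole (frame z 96 mm). Red modules fill the frame's right side (frame y -68 to -8 mm), beside the rod's path.
- eye_low (a point): Centre of the mouth of the lowest guide hole (frame x 0, y 20, z 42 mm). The seated rod's tip ends 30 mm below it.
- keeper (a joint): Hinge of the yellow keeper, rad: 0 shut (at its stop, nose over the collar's rim), starts open at 0.95 to 1.3, other stop at 1.5. Friction of 0.06 N m: it stays where left. Turns about the frame's z through keeper_pivot. Opening swings its tail towards the robot (frame -x). It shuts only when the rod is fully seated (nose 2.5 mm above the collar).
- keeper_pin (a point): Grip point on the axis of the upright black pin on the keeper's tail: 14 mm diameter, 16.5 to 62.5 mm above the top plate along frame z; the point is 42.5 mm above the plate, 52 mm from the pivot axis. With the keeper at angle a: pivot + 52 mm x (-sin a, -cos a) in frame x, y.
- keeper_pivot (a point): On the keeper's pivot axis, on the top plate's face (frame x 0, y -38, z 150 mm). The keeper is a flat yellow bar 18 mm wide, 8.5 to 16.5 mm above the plate; nose reaches 42 mm from the pivot (along frame +y when shut), tail 60 mm the other way.
- carton: Bystander: white plastic box 50 x 100 x 28 mm.
- driver: Bystander: screwdriver lying on the bench.
- spool: Bystander: wire spool 60 mm in diameter, 44 mm tall, standing.
- bottle: Bystander: clear bottle with a blue cap, 60 mm in diameter, 150 mm tall.
- mug: Bystander: white mug 80 mm in diameter, 90 mm tall.
Things that resemble listed ones, but are neither listed nor needed, are in the scene too. What is shaped like the rod but green or orange is not meant.

How it is judged:
On the way:
1. the red rod is through all three guide holes with its collar flush on the top plate, while the keeper is still open (z of rod in the frame of eye_top below 0.003 m and distance between rod and eye_top below 0.006 m and angle between the z axis of rod and the z axis of frame, either way round below 0.07 rad and value of joint keeper above 0.4 rad), for 0.2 s.
At the end, for the whole second after the job is handed in: The red rod rests in the frame through all three holes (collar within 3 mm of the top plate along the axis and its origin within 6 mm of the top hole's centre, axis within 4 degrees of the holes' axis), and the keeper is shut to within 0.12 rad of its stop (z of rod in the frame of eye_top below 0.003 m and distance between rod and eye_top below 0.006 m and angle between the z axis of rod and the z axis of frame, either way round below 0.07 rad and value of joint keeper below 0.12 rad and linear speed of rod below 0.02 m/s); the robot touches nothing.
It fails at once if the blue-headed rod is pulled up or knocked out of the rack (distance of spare from where it was at the start of the episode above 0.02 m).
It fails at once if a bystander is pushed more than 25 mm or knocked over (distance of any of carton, driver, spool, bottle, mug from where it was at the start of the episode above 0.025 m or angle between any of spool, bottle, mug's own z axis and vertical above 0.5 rad).
It also fails if it takes over 58 s, if anything falls off the work surface, if the arm or the gripper's body presses on something with over 40 N, if the wrist force passes 120 N, or if a joint passes its speed limit or range.

## Robot

A 7-joint arm with a two-finger parallel gripper is mounted at the origin on the work surface. World frame = base frame: x ahead of the robot, y to its left, z up, the work surface at z = 0. Lengths are in m, angles in rad, forces in N, time in s.
With the tool pointing down it reaches from about 0.425 to 0.925 m from the base axis. Payload 6.8 kg.
Tool frame: the origin (TCP) lies at the very end of the fingers, on their centre line; the grasp point (between the pads) lies 19 mm behind it; z points along the fingers, y is the line along which they close (so a half turn about z gives the same grasp; the last joint's range is limited). The gripper opens to 85 mm and grips with 20 to 120 N. Pads are 22 mm wide; open, the fingers measure 114 mm over their backs; the gripper's body (76 mm by 85 mm) begins 54 mm behind the grasp point. The pads swing forward as they close: fully open they stand 13 mm farther back than shut.
Start: joints at [-1.405, 0.477, 0.022, 1.555, -0.011, 1.109, -0.083], TCP at [0.183, 0.65, 0.231] pointing down, gripper open.
Joint ranges: [-2.96, 2.96], [-0.34, 2.1], [-1.41, 1.46], [0.24, 2.44], [-1.37, 4.51], [0.17, 1.92], [-2.96, 2.96]. Speed limits (rad/s): [2.39, 2.39, 3.14, 3.14, 3.14, 3.14, 3.14].

## Interface

Orientations are given as a rotation vector (axis times angle).
In Python, from bench import get_obs, viewer, r gives the robot as it stands. The module is installed in compiled form; this text tells all that it offers.
- The arm moves only by the tool play_rows, never from a script. Its argument "commands" is a list that holds one entry, the list of rows, each a list of 5 numbers: the gripper's target within -1 to 1 (shut at 1, half-way at 0, fully open at -1), then the shift along the tool's x, y, z scaled (see below), then the turn about the tool's z scaled (see below). A call has 1 to 12 rows; each row is the pose to reach, as a shift and turn from the pose commanded when the call began, along the tool's axes at that moment; what a row does not reach only later rows make up. The controller multiplies each number of a shift by 0.2 m and each number of a turn by pi/2 rad. A row lasts 1/12 s, in which the tool goes at most 41.7 mm and 7.16 degrees, less where a joint would pass 70% of its speed; a pose out of reach is approached as far as the arm can. A call with a number of a shift or a turn outside -1 to 1 is refused whole. A call with a gripper value outside its range is refused whole. The fingers move at their own pace and stop on an object; "grip_force" is the grip in N (left out, the last holds). Time passes only in rows, so rows that repeat a pose let the fingers close. It gives the time, the measured TCP pose, the force, the opening and the grip force at its end, in the units of the state.
- get_obs(): the state, without advancing time (a new reading comes with each control period).
- viewer.grab_frame(name): name is "scene" or "side" or "wrist"; returns a dict with "pixels" (420x560x3 uint8, red, green, blue), "fovy" (degrees; the focal length in pixels is half the picture's height over the tangent of half this angle, whatever the lens; pixels are square), "cx", "cy" (the principal point, pixels), "distortion" ([k1, k2, p1, p2, k3] as OpenCV has them; the pictures are not rectified), "world_to_cam" (4x4, takes a point from world to camera coordinates); the wrist camera has in their place "hand_eye" (4x4, takes a point from camera to tool coordinates, whose origin is the TCP and whose axes are the flange's). Camera axes: x right, y up, looking along -z (the intrinsics and any distortion apply to the point x, -y, -z); pixel columns grow to the right and rows downward; lengths in m; the calibration is good to about 2 mm. A picture is of the moment at which its call begins: read the wrist's pose just before it. There is no depth.
- r.hand_in(): hands the job in; it is judged then, once.
Trained networks look in a picture, given as the dict that the camera call returned (one of the last four; its "shot" number tells which), for a name from the list of things; names that differ only in an ending like _2 or _b are one class to them, and where a whole thing is asked for, a point or a joint stands for the part that bears it (a point fixed in the world has none). Each returns a list of dicts, best first, with "score" (0 to 1); they miss things now and then, are a little off and sometimes report something else, mostly with a low value. They report only what shows in the picture. A call takes as long as a camera call. They do not tell look-alikes from the thing itself.
- viewer.trace(picture, thing): "pixels" (420x560 bool, what is visible of it) and "rect" ([left, top, right, bottom] in pixels, round what is visible of it).
The state is a dict: "clock": time; "joints": joint angles; "qvel": joint speeds; "tau": joint torques, N m; "tcp_pos": TCP position; "orientation": TCP orientation; "contact_force": force on the tool from outside, world axes, zero at the start; "moment": the same for the moment, N m; "grip_width": finger opening in m; "gripper_force": force on a finger pad.
Only numpy, scipy, OpenCV 4.12 (cv2) and the standard library are available. Lean on these libraries where they do the work, as an engineer would, in place of code of your own. Each camera call takes 0.05 s, during which the arm holds its last target. There are 200 camera calls.

## Working session

There is one attempt and no reset: what is moved stays moved. The work goes in short steps, Python scripts to look and compute and a tool call to move; the robot and the scene stay as the last step left them, time stands still between calls to the robot, and variables do not carry over. Pictures are saved under pics/ and viewed, at most 10 in all, crops included, and the job is handed in when it is done.

Besides the shell and the picture viewer there is one more tool, called after ">>>" by a JSON object that holds its "api" and its "payload", one argument or row to a line. play_rows: Moves the arm, as the interface text tells. Shifts and turns lie within -1 to 1; 1 stands for 0.2 m of shift or pi/2 rad of turn. Its arguments: {"type":"object","properties":{"commands":{"type":"array","items":{"type":"array","items":{"type":"array","items":{"type":"number","minimum":-1,"maximum":1}}}},"grip_force":{"type":"number"}},"required":["commands"]}

```bash
mkdir -p pics; ls
cat > h.py <<'E'
import numpy as np, cv2
from scipy.spatial.transform import Rotation as R
from bench import get_obs, viewer, r
def cam(p):
    h,w=p["pixels"].shape[:2]; f=h/2/np.tan(np.radians(p["fovy"])/2)
    K=np.array([[f,0,p["cx"]],[0,f,p["cy"]],[0,0,1.]]); D=np.array(p["distortion"],float)
    if "world_to_cam" in p: M=np.array(p["world_to_cam"])
    else:
        o=p["obs"]; T=np.eye(4); T[:3,:3]=R.from_rotvec(o["orientation"]).as_matrix(); T[:3,3]=o["tcp_pos"]
        M=np.linalg.inv(T@np.array(p["hand_eye"]))
    return K,D,np.diag([1,-1,-1,1.])@M
def grab(n):
    o=get_obs(); p=viewer.grab_frame(n); p["obs"]=o; return p
def proj(p,X):
    K,D,M=cam(p); return cv2.projectPoints(np.atleast_2d(X).astype(float),cv2.Rodrigues(M[:3,:3])[0],M[:3,3],K,D)[0][:,0]
def ray(p,uv):
    K,D,M=cam(p); u=cv2.undistortPoints(np.array(uv,float).reshape(-1,1,2),K,D)[:,0]
    d=np.c_[u,np.ones(len(u))]@M[:3,:3]; return -M[:3,:3].T@M[:3,3], d/np.linalg.norm(d,axis=1)[:,None]
def onz(p,uv,z):
    c,d=ray(p,uv); return c+d*((z-c[2])/d[:,2])[:,None]
def save(p,name): cv2.imwrite("pics/"+name,cv2.cvtColor(p["pixels"],cv2.COLOR_RGB2BGR))
E
python3 - <<'E'
from h import *
o=get_obs(); print(o["tcp_pos"],R.from_rotvec(o["orientation"]).as_matrix().round(3))
for n in("scene","side"):
    p=grab(n); save(p,n+"0.png")
    for t in("rod","rack","frame","keeper","spare"):
        print(n,t,[(round(a["score"],2),a["rect"]) for a in viewer.trace(p,t)])
    c,d=ray(p,[[280,210]]); print(c,d)
E
python3 -c "
import cv2,numpy as np
a=cv2.imread('pics/scene0.png');b=cv2.imread('pics/side0.png')"
```

```text
pics
[0.18238636 0.64929053 0.23032443] [[-0.963  0.27  -0.   ]
 [ 0.27   0.963 -0.002]
 [-0.    -0.002 -1.   ]]
scene rod [(0.88, [414.0, 244.9, 433.3, 292.9]), (0.73, [319.4, 234.1, 337.4, 282.6]), (0.61, [374.2, 218.4, 390.6, 259.5])]
scene rack [(0.64, [361.3, 220.8, 393.6, 286.0])]
scene frame [(0.81, [197.4, 159.8, 274.9, 262.1])]
scene keeper [(0.73, [218.1, 158.2, 232.7, 190.4])]
scene spare []
[1.33654985 0.29336554 1.09481967] [[-0.6036505  -0.24340515 -0.75918378]]
side rod [(0.72, [229.5, 152.7, 244.7, 188.0]), (0.66, [268.9, 162.2, 281.1, 214.8]), (0.64, [219.0, 141.9, 232.7, 190.9])]
side rack [(0.83, [206.8, 185.0, 251.3, 229.2]), (0.65, [304.5, 195.2, 332.9, 227.4]), (0.59, [298.5, 185.5, 311.5, 191.6])]
side frame [(0.57, [293.6, 189.0, 364.1, 257.7])]
side keeper [(0.84, [306.6, 198.9, 335.9, 228.2])]
side spare [(0.61, [218.4, 166.7, 225.8, 202.3]), (0.36, [221.5, 247.5, 251.4, 278.7])]
[-0.29913653 -0.99920925  0.89099133] [[ 0.56253003  0.65503888 -0.5044641 ]]
```

View pics/scene0.png

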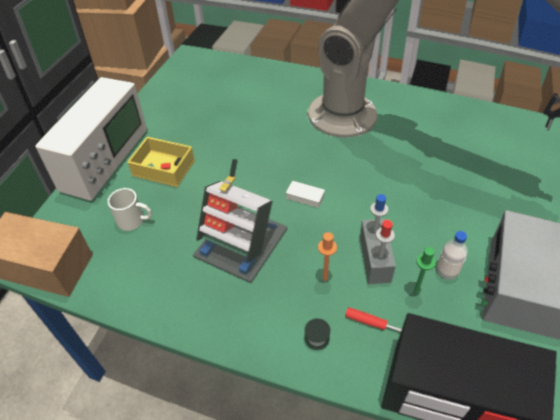

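View pics/side0.png

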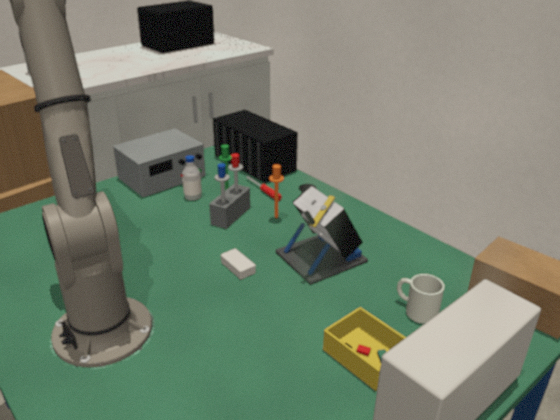

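Run:
```python
from h import *
ps=[grab("scene"),grab("side")]
boxes={"red":[(370,215,402,250),(226,148,248,175)],"blue":[(368,192,392,215),(212,160,232,184)],"orange":[(315,230,340,255),(266,160,286,185)],"green":[(412,244,438,270),(214,142,234,162)]}
for k,bs in boxes.items():
    c=[]
    for p,b in zip(ps,bs):
        im=p["pixels"][b[1]:b[3],b[0]:b[2]]; h=cv2.cvtColor(im,cv2.COLOR_RGB2HSV); H,S,V=h[...,0].astype(int),h[...,1],h[...,2]
        hue={"red":0,"blue":110,"orange":10,"green":60}[k]; dh=np.abs((H-hue+90)%180-90)
        m=(dh<(8 if k in("red","orange") else 12))&(S>150)&(V>50)
        n,l,s,cc=cv2.connectedComponentsWithStats(m.astype(np.uint8)); i=1+np.argmax(s[1:,4])
        c.append(cc[i]+[b[0],b[1]]); print(k,s[i]+[b[0],b[1],0,0,0],c[-1].round(1))
    (c1,d1),(c2,d2)=[ray(p,[x]) for p,x in zip(ps,c)]; d1=d1[0];d2=d2[0]
    t=np.linalg.lstsq(np.c_[d1,-d2],c2-c1,rcond=None)[0]; a=c1+d1*t[0];b=c2+d2*t[1]
    print(k,((a+b)/2).round(4),"gap",np.linalg.norm(a-b).round(4),[onz(p,[x],.179).round(3) for p,x in zip(ps,c)])
big=lambda p,b:cv2.resize(p["pixels"][b[1]:b[3],b[0]:b[2]],(400,600),interpolation=cv2.INTER_CUBIC)
im=np.hstack([big(ps[0],(190,150,290,300)),big(ps[1],(270,160,370,310))]); cv2.imwrite("pics/crop1.png",im[...,::-1])
```

```text
red [382 220  10  16 116] [386.2 227.5]
red [231 152   9  15 102] [235. 159.]
red [0.5874 0.2507 0.1838] gap 0.0016 [array([[0.583, 0.251, 0.179]]), array([[0.593, 0.258, 0.179]])]
blue [377 195   9  15  90] [380.5 200.8]
blue [218 163   7  14  77] [221.3 169.3]
blue [0.5121 0.2196 0.1838] gap 0.0041 [array([[0.506, 0.221, 0.179]]), array([[0.518, 0.225, 0.179]])]
orange [319 241  18  14 138] [328.  248.6]
orange [272 161  14  24 208] [279.8 171.2]
orange [0.6699 0.1345 0.1593] gap 0.0051 [array([[0.682, 0.14 , 0.179]]), array([[0.644, 0.101, 0.179]])]Traceback (most recent call last):
  File "<stdin>", line 10, in <module>
    return _wrapfunc(a, 'argmax', axis=axis, out=out, **kwds)
    return bound(*args, **kwds)
ValueError: attempt to get argmax of an empty sequence
```

Run:
```python
from h import *
ps=[grab("scene"),grab("side")]
for n,p in zip("ab",ps): np.savez(f"p{n}.npz",**{k:v for k,v in p.items() if k!="obs"})
big=lambda p,b:cv2.resize(p["pixels"][b[1]:b[3],b[0]:b[2]],(400,600),interpolation=cv2.INTER_CUBIC)
im=np.hstack([big(ps[0],(190,150,290,300)),big(ps[1],(270,160,370,310))]); cv2.imwrite("pics/crop1.png",im[...,::-1])
o=get_obs(); p=grab("wrist"); print(np.array(p["hand_eye"]).round(3),p["fovy"],p["cx"],p["cy"])
```

```text
[[-0.     0.955  0.296  0.076]
 [ 1.     0.    -0.    -0.001]
 [-0.     0.296 -0.955 -0.142]
 [ 0.     0.     0.     1.   ]] 67.09501936259738 277.89768177176734 209.8058554983018
```

View pics/crop1.png

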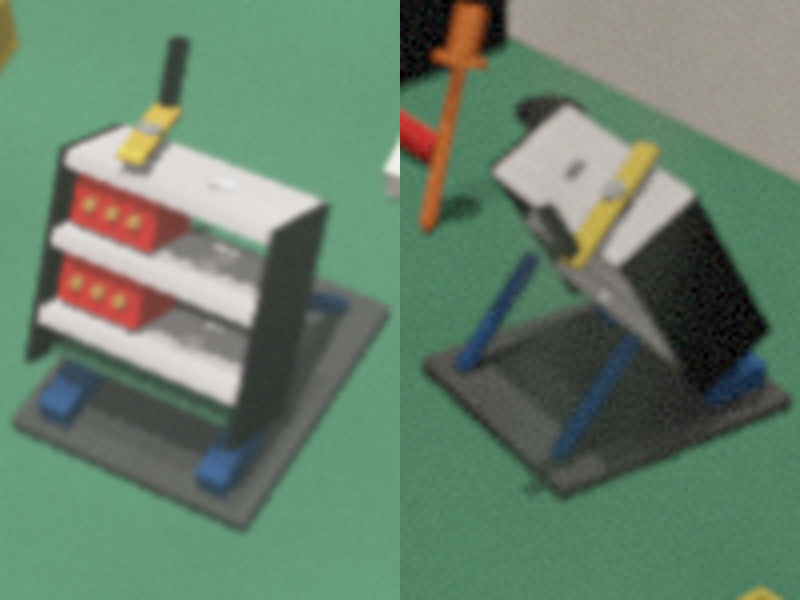

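```bash
cat >> h.py <<'E'
from scipy.optimize import least_squares
def FR(v,tilt=np.pi/6):
    # v: x,y,z of eye_top, yaw
    A=R.from_euler("zy",[v[3],-tilt]).as_matrix(); return A,np.array(v[:3])-A@[0,.020,.150]
E
python3 - <<'E'
from h import *
ps=[dict(np.load(f"p{n}.npz")) for n in "ab"]
for p in ps: p["fovy"]=float(p["fovy"])
P=np.array([[-35,-78,150],[35,-78,150],[35,78,150],[-35,78,150],[0,20,150],[0,-38,167]])/1e3
uvs=[np.array([[125,128],[66,157],[272,235],[328,205],[222,184],[152,130]])/4+[190,150],
     np.array([[618,265],[694,192],[568,104],[497,172],[574,168],[612,190]])/4+[170,160]]
def f(v):
    A,o=FR(v); return np.concatenate([(proj(p,P@A.T+o)-uv).ravel() for p,uv in zip(ps,uvs)])
s=least_squares(f,[.6,0,.2,0],loss="soft_l1"); print(s.x.round(4),s.fun.reshape(2,-1,2).round(1).tolist())
A,o=FR(s.x); print(o,A.round(3))
pins=[np.array([[175,75]])/4+[190,150],np.array([[553,228]])/4+[170,160]]
for a in np.arange(.9,1.4,.1):
    X=A@(np.array([0,-.038,.150+.0425])+.052*np.array([-np.sin(a),-np.cos(a),0]))+o
    print(a.round(1),X.round(3),[(proj(p,X)-u).round(1) for p,u in zip(ps,pins)])
E
```

```text
[ 0.5954 -0.0945  0.1791 -0.1895] [[[-0.4, 1.3], [-2.1, -0.0], [0.1, -1.4], [0.9, -1.0], [-0.1, 1.0], [-1.5, 1.6]], [[-0.7, 2.0], [0.9, 3.2], [-1.0, -3.6], [-2.5, -4.9], [-0.5, -1.3], [0.2, 0.4]]]
[ 0.66709608 -0.11418759  0.04732666] [[ 0.851  0.163 -0.5  ]
 [-0.188  0.982  0.   ]
 [ 0.491  0.094  0.866]]
0.9 [ 0.525 -0.176  0.187] [array([[-7.5, -0.8]]), array([[6.8, 1.7]])]
1.0 [ 0.523 -0.171  0.186] [array([[-5.4, -0.6]]), array([[4.9, 1.5]])]
1.1 [ 0.521 -0.166  0.185] [array([[-3.4, -0.3]]), array([[3.1, 1.2]])]
1.2 [ 0.52  -0.161  0.185] [array([[-1.4, -0. ]]), array([[1.5, 0.8]])]
1.3 [ 0.52  -0.156  0.185] [array([[0.5, 0.4]]), array([[-0.1,  0.2]])]
```

>>> {"api": "play_rows", "payload": {
  "commands": [
    [[-0.15,-0.2,-0.14,-0.3,0.1],[-0.15,-0.4,-0.28,-0.5,0.15],[-0.15,-0.6,-0.42,-0.5,0.2],[-0.15,-0.8,-0.56,-0.5,0.25],[-0.15,-1,-0.7,-0.5,0.3],[-0.15,-1,-0.7,-0.5,0.3]]
  ]
}}

```text
clock: 1.35
tcp_pos: [0.3218, 0.4797, 0.3291]
orientation: [1.149, 2.924, 0.003]
contact_force: [0.3, -0.1, -0.6]
grip_width: 0.0492
gripper_force: 0.0
```

Run:
```python
from h import *
o=get_obs();print(o["clock"],o["tcp_pos"],o["joints"]);A=R.from_rotvec(o["orientation"]).as_matrix();print(A.round(3))
print("to (.56,.25,.33):",A.T@(np.array([.54,.25,.33])-o["tcp_pos"])/.2)
print("yaw of x", np.degrees(np.arctan2(A[1,0],A[0,0])))
```

```text
1.35 [0.32175592 0.47973235 0.32913416] [-1.24203276  0.23658097  0.18828251  1.68180672 -0.04680766  1.22598757
 -0.22116583]
[[-0.732  0.681  0.001]
 [ 0.681  0.732  0.001]
 [ 0.001  0.002 -1.   ]]
to (.56,.25,.33): [-1.58129116 -0.09846052 -0.00532727]
yaw of x 137.0942371687099
```

>>> {"api": "play_rows", "payload": {
  "commands": [
    [[-0.15,-0.2,-0.01,0,0.07],[-0.15,-0.4,-0.03,0,0.14],[-0.15,-0.6,-0.04,0,0.2],[-0.15,-0.8,-0.05,0,0.27],[-0.15,-1,-0.06,0,0.27],[-0.15,-1,-0.06,0,0.27],[-0.15,-1,-0.06,0,0.27]]
  ]
}}

```text
clock: 1.93
tcp_pos: [0.4616, 0.334, 0.3284]
orientation: [1.741, 2.614, 0.001]
contact_force: [-0.5, 1.0, -0.5]
grip_width: 0.0491
gripper_force: 0.0
```

```bash
cat > red.py <<'E'
from h import *
p=grab("wrist");o=p["obs"]; A=R.from_rotvec(o["orientation"]).as_matrix()
print(o["clock"],o["tcp_pos"].round(4) if hasattr(o["tcp_pos"],"round") else o["tcp_pos"],"yaw x",np.degrees(np.arctan2(A[1,0],A[0,0])))
import sys; save(p,sys.argv[1])
for t in("rod","spare"):
    for a in viewer.trace(p,t):
        m=a["pixels"]; px=np.median(p["pixels"][m],axis=0); print(t,round(a["score"],2),np.round(a["rect"]),px)
for nm,hue in(("red",0),("blue",110)):
    h=cv2.cvtColor(p["pixels"],cv2.COLOR_RGB2HSV).astype(int); m=(np.abs((h[...,0]-hue+90)%180-90)<8)&(h[...,1]>140)&(h[...,2]>50)
    n,l,s,cc=cv2.connectedComponentsWithStats(m.astype(np.uint8))
    for i in np.argsort(-s[1:,4])[:3]+1: print(nm,s[i],cc[i].round(1),onz(p,[cc[i]],.185).round(4))
E
python3 red.py w1.png
```

```text
1.9333 [0.4616 0.334  0.3284] yaw x 112.68356391965223
rod 0.98 [389. 287. 453. 307.] [253. 146.  26.]
rod 0.92 [385. 126. 511. 192.] [ 49. 184.  73.]
spare 0.68 [261. 258. 303. 327.] [ 89.  121.  189.5]
red [392 243  48  56 995] [414.8 270.7] [[0.6196 0.3156 0.185 ]]
red [393  53  13  14 123] [398.9  59.4] [[0.5088 0.4827 0.185 ]]
red [556 298   1   1   1] [556. 298.] [[0.786  0.3457 0.185 ]]
blue [272 290  23  38 714] [282.5 308.8] [[0.5124 0.2231 0.185 ]]
blue [359 115  30  28 644] [373.3 128.6] [[0.5147 0.4234 0.185 ]]
```

View pics/w1.png

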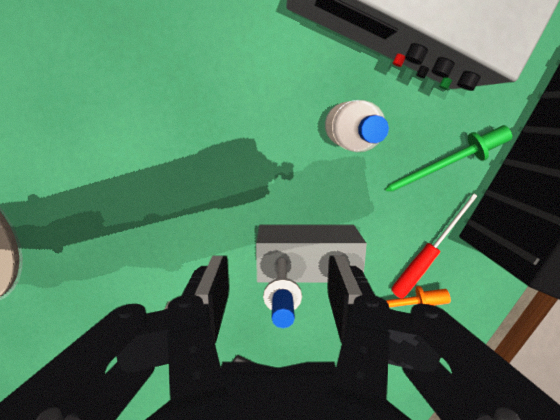

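>>> {"api": "play_rows", "payload": {
  "commands": [
    [[-0.15,-0.15,0.1,0,0],[-0.15,-0.3,0.2,0,0],[-0.15,-0.45,0.3,0,0],[-0.15,-0.6,0.4,0,0],[-0.15,-0.62,0.42,0.2,0],[-0.15,-0.62,0.42,0.3,0],[-0.15,-0.62,0.42,0.3,0]]
  ]
}}

```text
clock: 2.67
tcp_pos: [0.5824, 0.2557, 0.2628]
orientation: [-1.729, -2.618, 0.012]
contact_force: [-1.1, 0.5, -0.3]
grip_width: 0.0494
gripper_force: 0.0
```

```bash
python3 red.py w2.png
```

```text
2.6667 [0.5824 0.2557 0.2628] yaw x 113.10780709172515
rod 0.95 [293. 234. 432. 270.] [254. 157.  25.]
rod 0.63 [347.  15. 509. 110.] [ 48. 183.  71.]
rod 0.58 [261. 181. 315. 248.] [141.  84.  76.]
spare 0.96 [152. 186. 216. 252.] [ 67.5  77.  123. ]
red [ 360  180   59   70 1511] [388.5 214.7] [[0.6541 0.2904 0.185 ]]
red [ 272  205   33   45 1197] [287.2 227.5] [[0.5898 0.2519 0.185 ]]
red [329 265   1   1   1] [329. 265.] [[0.6317 0.2364 0.185 ]]
blue [ 154  204   44   45 1336] [175.5 226.2] [[0.5129 0.2199 0.185 ]]
blue [141 392  13  26 181] [146.9 403.5] [[0.5398 0.0387 0.185 ]]
```

View pics/w2.png

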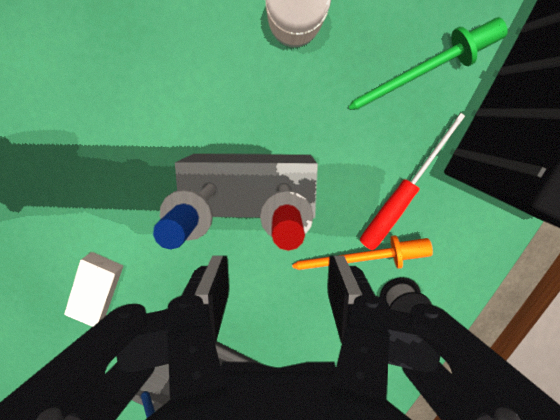

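>>> {"api": "play_rows", "payload": {
  "commands": [
    [[-0.15,0,0.01,0.1,0],[-0.15,0,0.01,0.2,0],[-0.15,0,0.01,0.3,0],[-0.15,0,0.01,0.3,0],[-0.15,0,0.01,0.3,0]]
  ]
}}

```text
clock: 3.23
tcp_pos: [0.5871, 0.2573, 0.2093]
orientation: [1.732, 2.621, 0.001]
contact_force: [0.6, -0.2, 0.7]
grip_width: 0.0488
gripper_force: 0.0
```

Run:
```python
from h import *
o=get_obs(); A=R.from_rotvec(o["orientation"]).as_matrix(); print(o["tcp_pos"],A.round(3), A.T@(np.array([.589,.2515,.168])-o["tcp_pos"])/.2)
```

```text
[0.58712861 0.25728511 0.2093265 ] [[-0.392  0.92   0.   ]
 [ 0.92   0.392  0.001]
 [ 0.     0.001 -1.   ]] [-0.03036575 -0.00288632  0.20661759]
```

>>> {"api": "play_rows", "payload": {
  "commands": [
    [[-0.15,-0.03,0,0.1,0],[-0.15,-0.03,0,0.205,0],[-0.15,-0.03,0,0.205,0],[-0.15,-0.03,0,0.205,0],[0.5,-0.03,0,0.205,0],[1,-0.03,0,0.205,0],[1,-0.03,0,0.205,0],[1,-0.03,0,0.205,0],[1,-0.03,0,0.205,0],[1,-0.03,0,0.205,0]]
  ],
  "grip_force": 60
}}

```text
clock: 4.07
tcp_pos: [0.5906, 0.2511, 0.1693]
orientation: [1.733, 2.619, 0.004]
contact_force: [-1.0, -0.4, 5.6]
grip_width: 0.0224
gripper_force: 58.5
```

>>> {"api": "play_rows", "payload": {
  "commands": [
    [[1,0,0,-0.06,0],[1,0,0,-0.12,0],[1,0,0,-0.18,0],[1,0,0,-0.23,0],[1,0,0,-0.26,0],[1,0,0,-0.26,0],[1,0,0,-0.26,0]]
  ]
}}

```text
clock: 4.65
tcp_pos: [0.5896, 0.2507, 0.2195]
orientation: [1.733, 2.62, 0.001]
contact_force: [0.5, -0.0, -2.5]
grip_width: 0.0221
gripper_force: 59.2
```

```bash
cat > rod.py <<'E'
# estimate red rod axis in world from scene+side+wrist head/collar colour: 3D line fit by silhouettes of head
from h import *
def redmask(p,c,rad):
    h=cv2.cvtColor(p["pixels"],cv2.COLOR_RGB2HSV).astype(int); m=(np.abs((h[...,0]+90)%180-90)<9)&(h[...,1]>130)&(h[...,2]>40)
    y,x=np.mgrid[:420,:560]; m&=(np.hypot(x-c[0],y-c[1])<rad)
    n,l,s,cc=cv2.connectedComponentsWithStats(m.astype(np.uint8)); return (s[1:],cc[1:]) if n>1 else None
o=get_obs(); A=R.from_rotvec(o["orientation"]).as_matrix(); print(o["clock"],o["tcp_pos"].round(4),"yaw",np.degrees(np.arctan2(A[1,0],A[0,0])).round(2),o["contact_force"].round(1))
E
python3 rod.py
python3 - <<'E'
from h import *
ims=[]
for n,b in(("scene",(340,170,440,300)),("side",(190,130,290,260))):
    p=grab(n); ims.append(cv2.resize(p["pixels"][b[1]:b[3],b[0]:b[2]],(400,520),interpolation=cv2.INTER_CUBIC))
cv2.imwrite("pics/lift.png",np.hstack(ims)[...,::-1])
E
```

```text
4.65 [0.5896 0.2507 0.2195] yaw 113.02 [ 0.5 -0.  -2.5]
```

View pics/lift.png

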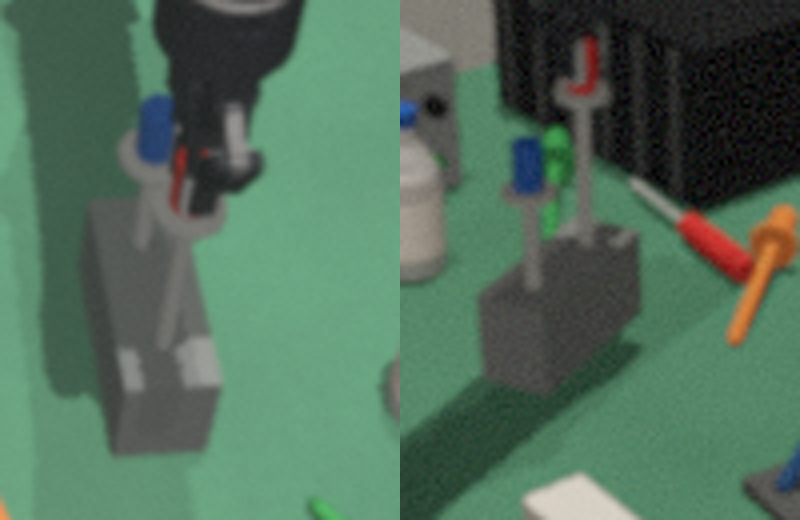

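>>> {"api": "play_rows", "payload": {
  "commands": [
    [[1,0.05,0,0.0,0],[1,0.1,0,0.0,0],[1,0.16,0,0.005,0],[1,0.22,0,0.013,0],[1,0.27,0,0.026,0],[1,0.316,0,0.042,0],[1,0.36,0,0.06,0],[1,0.395,0,0.076,0],[1,0.422,0,0.088,0],[1,0.422,0,0.088,0],[1,0.422,0,0.088,0]]
  ]
}}

```text
clock: 5.67
tcp_pos: [0.5564, 0.3289, 0.2016]
orientation: [-1.733, -2.62, -0.001]
contact_force: [-0.4, -2.5, 1.4]
grip_width: 0.0222
gripper_force: 59.2
```

```bash
python3 rod.py
python3 - <<'E'
from h import *
ims=[]
for n,b in(("scene",(340,170,440,300)),("side",(190,130,290,260))):
    p=grab(n); ims.append(cv2.resize(p["pixels"][b[1]:b[3],b[0]:b[2]],(400,520),interpolation=cv2.INTER_CUBIC))
cv2.imwrite("pics/tilt.png",np.hstack(ims)[...,::-1])
E
```

```text
5.6667 [0.5564 0.3289 0.2016] yaw 113.03 [-0.4 -2.5  1.4]
```

View pics/tilt.png

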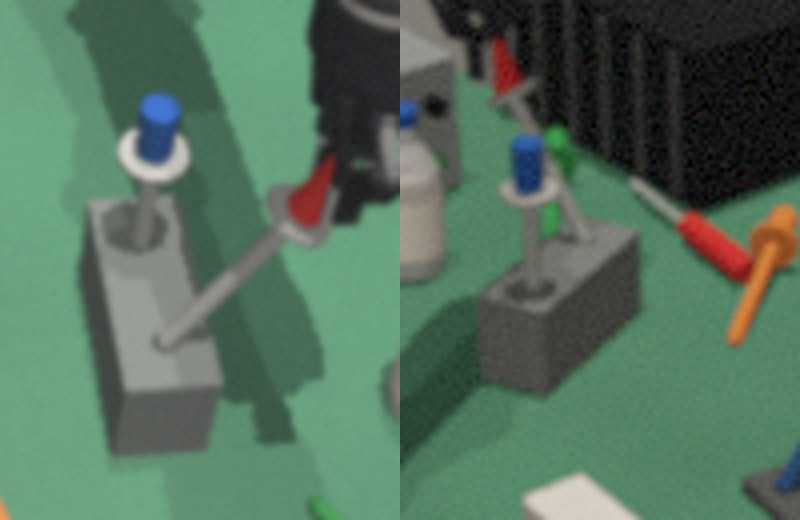

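>>> {"api": "play_rows", "payload": {
  "commands": [
    [[1,0,0,0,0],[1,0.03,0,-0.05,0],[1,0.07,0,-0.12,0],[1,0.1,0,-0.18,0],[1,0.1,0,-0.3,0],[1,0.1,0,-0.42,0],[1,0.1,0,-0.54,0],[1,0.1,0,-0.66,0],[1,0.1,0,-0.75,0],[1,0.1,0,-0.75,-0.06],[1,0.1,0,-0.75,-0.12],[1,0.1,0,-0.75,-0.18]]
  ],
  "grip_force": 100
}}

```text
clock: 6.77
tcp_pos: [0.5483, 0.3479, 0.3529]
orientation: [-1.339, -2.841, -0.003]
contact_force: [0.3, -0.1, -2.9]
grip_width: 0.0215
gripper_force: 98.8
```

>>> {"api": "play_rows", "payload": {
  "commands": [
    [[1,0,0,0,-0.06],[1,0,0,0,-0.12],[1,0,0,0,-0.18],[1,0,0,0,-0.24],[1,0,0,0,-0.3],[1,0,0,0,-0.36],[1,0,0,0,-0.42],[1,0,0,0,-0.44],[1,0,0,0,-0.44],[1,0,0,0,-0.44]]
  ]
}}

```text
clock: 7.6
tcp_pos: [0.5484, 0.3473, 0.3521]
orientation: [-0.308, -3.126, -0.001]
contact_force: [-0.3, -0.0, -2.3]
grip_width: 0.0214
gripper_force: 98.7
```

```bash
python3 rod.py
python3 - <<'E'
from h import *
o=get_obs();A=R.from_rotvec(o["orientation"]).as_matrix()
print(o["joints"].round(2),"to", A.T@(np.array([.52,-.03,.36])-o["tcp_pos"])/.2)
E
```

```text
7.6 [0.5484 0.3473 0.3521] yaw 168.76 [-0.3 -0.  -2.3]
[-0.83  0.36  0.23  1.48 -0.08  1.32  0.78] to [-0.22825399 -1.87798796 -0.041182  ]
```

>>> {"api": "play_rows", "payload": {
  "commands": [
    [[1,-0.02,-0.15,0,0],[1,-0.04,-0.3,0,0],[1,-0.06,-0.45,0,0],[1,-0.08,-0.6,0,0],[1,-0.1,-0.75,0,0],[1,-0.12,-0.9,0,0]]
  ]
}}

```text
clock: 8.1
tcp_pos: [0.537, 0.1644, 0.352]
orientation: [0.308, 3.126, 0.001]
contact_force: [0.4, 0.4, -2.0]
grip_width: 0.0212
gripper_force: 98.7
```

>>> {"api": "play_rows", "payload": {
  "commands": [
    [[1,-0.02,-0.15,0,0],[1,-0.04,-0.3,0,0],[1,-0.06,-0.45,0,0],[1,-0.08,-0.6,0,0],[1,-0.1,-0.75,0,0],[1,-0.1,-0.75,0,0],[1,-0.1,-0.75,0,0]]
  ]
}}

```text
clock: 8.68
tcp_pos: [0.5278, 0.0124, 0.3522]
orientation: [0.315, 3.125, 0.001]
contact_force: [0.6, 1.5, -2.8]
grip_width: 0.0218
gripper_force: 98.8
```

```bash
python3 rod.py
python3 - <<'E'
from h import *
p=grab("wrist"); save(p,"w3.png"); np.savez("w3.npz",**p)
p=grab("side"); np.savez("s3.npz",**p); save(p,"s3.png")
p=grab("scene"); np.savez("c3.npz",**p); save(p,"c3.png")
E
```

```text
8.6833 [0.5278 0.0124 0.3522] yaw 168.49 [ 0.6  1.5 -2.8]
```

View pics/w3.png

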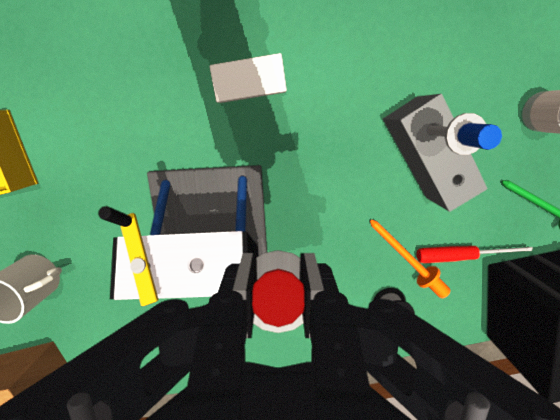

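>>> {"api": "play_rows", "payload": {
  "commands": [
    [[1,0.02,-0.18,-0.02,0],[1,0.04,-0.36,-0.04,0],[1,0.06,-0.54,-0.05,0],[1,0.08,-0.72,-0.05,0],[1,0.1,-0.9,-0.05,0],[1,0.1,-0.95,-0.05,0],[1,0.1,-0.95,-0.05,0],[1,0.1,-0.95,-0.05,0]]
  ]
}}

```text
clock: 9.5
tcp_pos: [0.4719, -0.1671, 0.3615]
orientation: [0.306, 3.127, 0.001]
contact_force: [0.1, 1.4, -2.2]
grip_width: 0.0216
gripper_force: 98.9
```

```bash
python3 rod.py
python3 - <<'E'
from h import *
p=grab("wrist"); save(p,"w4.png"); np.savez("w4.npz",**p)
p=grab("side"); np.savez("s4.npz",**p)
q=np.load("w3.npz",allow_pickle=True)["pixels"]
a=cv2.resize(q[190:315,90:270],(720,500)[:2],interpolation=cv2.INTER_CUBIC); cv2.imwrite("pics/x3.png",a[...,::-1])
E
```

```text
9.5 [ 0.4719 -0.1671  0.3615] yaw 168.83 [ 0.1  1.4 -2.2]
```

View pics/w4.png

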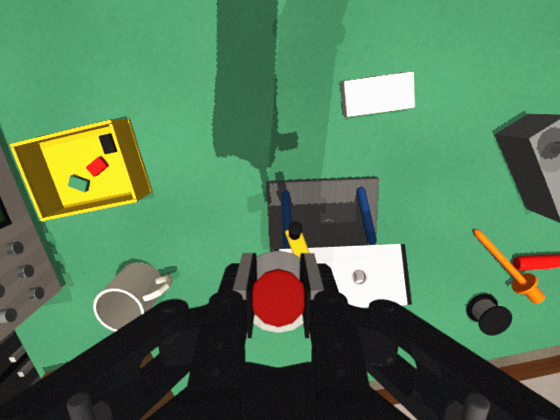

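Run:
```python
from h import *
def ld(n):
    q=np.load(n,allow_pickle=True); return {k:(q[k].item() if q[k].shape==() else q[k]) for k in q.files}
w3,w4=ld("w3.npz"),ld("w4.npz")
def hole(p,c,rad=14):
    g=p["pixels"].astype(int).min(2); x0,y0=c[0]-rad,c[1]-rad; s=g[y0:y0+2*rad+1,x0:x0+2*rad+1]
    m=(s<185).astype(np.uint8); n,l,st,cc=cv2.connectedComponentsWithStats(m)
    i=1+np.argmin(np.hypot(*(cc[1:]-rad).T)); print(st[i],cc[i]+[x0,y0]); 
    for row in s[::2,::2]: print(" ".join(f"{v:3d}" for v in row))
    return cc[i]+[x0,y0]
h3=hole(w3,(196,265)); h4=hole(w4,(359,277))
def tri(ps,us):
    M=0;b=0
    for p,u in zip(ps,us):
        c,d=ray(p,[u]); Q=np.eye(3)-np.outer(d[0],d[0]); M=M+Q; b=b+Q@c
    X=np.linalg.solve(M,b); return X,[ (proj(p,X)-u)[0].round(2) for p,u in zip(ps,us)]
print(tri([w3,w4],[h3,h4]))
# trace
for p in(w3,w4):
    pass
for n,p in(("w3",w3),("w4",w4)):
    for z in(.17,.175,.18,.185): print(n,z,onz(p,[h3 if n=="w3" else h4],z).round(4))
```

```text
[  7   8  15  14 146] [195.90410959 264.89041096]
252 252 253 253 252 252 253 252 252 252 252 252 252 252 252
251 251 251 251 251 251 252 251 252 252 252 251 252 252 252
251 251 251 251 250 251 251 252 251 251 251 251 252 251 251
250 251 251 250 250 251 251 240 249 250 250 251 251 251 252
252 251 252 251 248 207 173 172 170 184 246 252 252 252 252
251 251 251 245 219 157 169 169 167 170 195 248 251 252 251
252 252 252 239 130 166 172 172 173 167 161 244 253 252 253
252 252 252 232  99 168 170 172 170 154 128 243 253 253 253
252 252 253 229 118 168 172 173 172 149 147 249 252 252 252
251 252 252 239 192 115 176 175 172 162 218 253 253 253 253
253 252 253 253 223 182 150 231 194 209 254 253 253 253 253
251 252 252 252 253 251 228 239 243 254 253 253 253 252 253
252 252 252 252 252 252 252 252 252 252 252 252 253 253 253
252 251 252 252 252 251 252 252 252 252 252 252 252 252 252
252 252 252 252 252 252 252 252 252 252 252 253 253 253 253
[  8   7  13  14 133] [358.88721805 275.69172932]
251 251 252 251 252 252 251 251 251 251 250 250 251 250 251
250 250 250 250 250 250 250 250 250 250 
[... 488 characters left out ...]
252 252 252
252 252 252 252 253 229 188 152 153 210 252 252 252 251 252
251 251 251 251 251 252 252 254 254 252 251 251 251 251 251
250 250 250 250 249 249 250 250 250 250 251 250 250 250 250
251 250 251 250 250 250 251 251 250 250 250 250 250 251 251
251 251 251 251 251 251 251 252 252 251 251 251 251 252 252
(array([ 0.59455779, -0.09520228,  0.17556701]), [array([ 0.03, -0.29]), array([-0.01,  0.28])])
w3 0.17 [[ 0.5974 -0.0975  0.17  ]]
w3 0.175 [[ 0.5952 -0.0956  0.175 ]]
w3 0.18 [[ 0.5929 -0.0936  0.18  ]]
w3 0.185 [[ 0.5907 -0.0917  0.185 ]]
w4 0.17 [[ 0.5975 -0.0942  0.17  ]]
w4 0.175 [[ 0.5945 -0.0951  0.175 ]]
w4 0.18 [[ 0.5915 -0.0959  0.18  ]]
w4 0.185 [[ 0.5885 -0.0968  0.185 ]]
```

Run:
```python
from h import *
def ld(n):
    q=np.load(n,allow_pickle=True); return {k:(q[k].item() if q[k].shape==() else q[k]) for k in q.files}
w3=ld("w3.npz"); w4=ld("w4.npz")
def edge(p,cols,r0,r1,fall):
    g=p["pixels"].astype(float).min(2); pts=[]
    for c in cols:
        s=g[r0:r1,c]; d=np.diff(s)*(1 if fall else -1); k=np.argmax(d); w=np.clip(d[max(k-2,0):k+3],0,None); pts.append([c,r0+.5+(w*np.arange(max(k-2,0),max(k-2,0)+len(w))).sum()/w.sum()])
    return np.array(pts)
for n,p,cols in(("w3",w3,range(155,238,3)),("w4",w4,range(325,400,3))):
    for nm,r0,r1,fall,dz in(("near",222,256,True,-.0175),("far",278,315,False,.0175)):
        e=edge(p,cols,r0,r1,fall); X=onz(p,e,.177+dz)
        vx,vy,_,_=cv2.fitLine(X[:,:2].astype(np.float32),cv2.DIST_HUBER,0,1e-4,1e-4).ravel()
        m=np.median(X,axis=0); nrm=np.array([vy,-vx])*np.sign(vy); 
        print(n,nm,e[[0,-1]].round(1).tolist(),"yaw",np.degrees(np.arctan2(-vx*np.sign(vy),abs(vy))).round(2), "dist eye->line", ((m[:2]-[.595,-.0952])@nrm).round(4))
o=get_obs();A=R.from_rotvec(o["orientation"]).as_matrix(); G=np.array(o["tcp_pos"])-.019*A[:,2]
for nm in("side","scene"):
    p=grab(nm)
    g0=proj(p,G)[0]
    for t in viewer.trace(p,"rod"):
        m=t["pixels"]; y,x=np.nonzero(m); 
        if np.hypot(x-g0[0],y-g0[1]).min()>25: continue
        vx,vy,cx,cy=cv2.fitLine(np.c_[x,y].astype(np.float32),cv2.DIST_HUBER,0,.01,.01).ravel()
        print(nm,t["score"],np.round(t["rect"]),"line",np.degrees(np.arctan2(vy,vx)).round(1),(cx,cy))
    for th in(24,27,30,33,36):
        u=np.sin(np.radians(th))*A[:,0]+np.cos(np.radians(th))*np.array([0,0,1.]); q=proj(p,np.array([G-.035*u,G-.173*u])); d=q[1]-q[0]
        print(nm,th,q.round(1).tolist(),np.degrees(np.arctan2(d[1],d[0])).round(1))
    save(p,nm+"5.png"); np.savez(nm+"5.npz",**p)
```

```text
w3 near [[155.0, 234.4], [236.0, 230.8]] yaw -8.63 dist eye->line -0.0326
w3 far [[155.0, 305.1], [236.0, 291.2]] yaw -4.36 dist eye->line 0.0277
w4 near [[325.0, 246.6], [397.0, 243.4]] yaw -8.69 dist eye->line -0.0324
w4 far [[325.0, 283.5], [397.0, 303.0]] yaw -17.97 dist eye->line 0.0232
side 0.76 [296. 150. 328. 199.] line 61.6 (np.float32(312.0518), np.float32(177.8115))
side 24 [[303.5, 164.2], [321.3, 205.1]] 66.4
side 27 [[304.1, 163.8], [324.1, 203.0]] 62.9
side 30 [[304.7, 163.3], [326.8, 200.7]] 59.3
side 33 [[305.2, 162.8], [329.5, 198.3]] 55.7
side 36 [[305.8, 162.3], [332.0, 195.8]] 52.0
scene 0.86 [215.  88. 233. 163.] line -81.2 (np.float32(223.87605), np.float32(123.48957))
scene 24 [[228.1, 109.4], [220.7, 162.2]] 98.0
scene 27 [[227.7, 109.5], [218.6, 163.0]] 99.7
scene 30 [[227.3, 109.6], [216.5, 163.8]] 101.2
scene 33 [[226.8, 109.6], [214.4, 164.3]] 102.8
scene 36 [[226.4, 109.6], [212.4, 164.7]] 104.3
```

Run:
```python
from h import *
def ld(n):
    q=np.load(n,allow_pickle=True); return {k:(q[k].item() if q[k].shape==() else q[k]) for k in q.files}
w3=ld("w3.npz"); w4=ld("w4.npz")
for n,p,cols in(("w3",w3,range(160,232,3)),("w4",w4,range(330,404,3))):
    g=p["pixels"].astype(float).min(2); top=[];bot=[]
    for c in cols:
        w=np.nonzero(g[225:315,c]>215)[0]+225
        top.append([c,w.min()]); bot.append([c,w.max()])
    print(n,top[::3],bot[::3])
    for nm,e,dz in(("near",np.array(top)-[0,.5],-.0175),("far",np.array(bot)+[0,.5],.0175)):
        X=onz(p,e,.177+dz)[:,:2]; k=np.median(X@[.988,-.15]); ok=abs(X@[.988,-.15]-k)<.003
        vx,vy,mx,my=cv2.fitLine(X[ok].astype(np.float32),cv2.DIST_HUBER,0,1e-4,1e-4).ravel(); nrm=np.array([vy,-vx])*np.sign(vy)
        print(nm,ok.sum(),"yaw",np.degrees(np.arctan2(-vx*np.sign(vy),abs(vy))).round(2),((np.array([mx,my])-[.595,-.0952])@nrm).round(4))
o=get_obs();A=R.from_rotvec(o["orientation"]).as_matrix(); G=np.array(o["tcp_pos"])-.019*A[:,2]
obs=[]
for nm in("side","scene"):
    p=ld(nm+"5.npz"); q=proj(p,np.array([G-(.035+s)*(.5*A[:,0]+[0,0,.866]) for s in(.02,.135)])); d=(q[1]-q[0])/np.linalg.norm(q[1]-q[0]); nn=np.array([-d[1],d[0]])
    im=cv2.GaussianBlur(p["pixels"],(0,0),.7).astype(float); ts=np.linspace(0,1,12); offs=np.arange(-8,8.01,.25); pr=[]
    C=[]
    for t in ts:
        c=q[0]+t*(q[1]-q[0]); P=(c+offs[:,None]*nn).astype(np.float32)
        v=cv2.remap(im.astype(np.float32),P[None,:,0],P[None,:,1],cv2.INTER_LINEAR)[0]
        # shank is grey, bench green: saturation-like measure
        s=v.max(1)-v.min(1); C.append((s.round()[::4]).astype(int))
    print(nm,q.round(1).tolist(),nn.round(2)); print(np.array(C))
```

```text
w3 [[160, np.int64(235)], [169, np.int64(235)], [178, np.int64(234)], [187, np.int64(234)], [196, np.int64(233)], [205, np.int64(233)], [214, np.int64(233)], [223, np.int64(232)]] [[160, np.int64(297)], [169, np.int64(297)], [178, np.int64(297)], [187, np.int64(296)], [196, np.int64(296)], [205, np.int64(296)], [214, np.int64(293)], [223, np.int64(273)]]
near 24 yaw -8.51 -0.0322
far 19 yaw -8.9 0.0288
w4 [[330, np.int64(247)], [339, np.int64(247)], [348, np.int64(246)], [357, np.int64(246)], [366, np.int64(246)], [375, np.int64(245)], [384, np.int64(245)], [393, np.int64(245)], [402, np.int64(266)]] [[330, np.int64(266)], [339, np.int64(291)], [348, np.int64(302)], [357, np.int64(305)], [366, np.int64(306)], [375, np.int64(299)], [384, np.int64(298)], [393, np.int64(300)], [402, np.int64(304)]]
near 24 yaw -8.8 -0.032
far 11 yaw -6.42 0.0212
side [[308.2, 169.2], [326.5, 200.1]] [-0.86  0.51]
[[ 16  16  16  16  14  13  12  10   9   9  11  13  12  17  28  41  46]
 [ 16  16  17  16  16  15  13  11  10   9  12  18  28  38  44  45  46]
 [ 16  17  17  16  15  15  14  11   9   8  12  22  
[... 661 characters left out ...]
cene [[225.3, 117.5], [216.4, 162.4]] [-0.98 -0.19]
[[56 56 55 55 52 40 21  9  7  9 21 38 50 54 55 55 54]
 [56 56 56 56 51 38 19 10  8 10 19 37 50 54 54 54 55]
 [56 56 57 55 50 36 16  8  7  9 20 40 52 55 56 55 55]
 [56 56 55 54 49 34 15  8  7 11 22 42 53 55 55 55 55]
 [55 55 56 54 49 32 13  8  8 11 24 42 52 54 54 54 54]
 [55 56 55 53 46 29 13  9  8 11 25 42 52 55 54 54 54]
 [54 55 55 54 46 28 12  8  8 12 28 45 53 55 54 54 54]
 [54 54 54 52 43 26 12  8  9 13 30 46 52 54 53 53 54]
 [55 54 54 51 42 25 11  8  9 14 33 48 54 55 54 54 54]
 [54 54 53 51 42 22  9  7  9 15 35 48 53 54 54 55 56]
 [54 54 54 51 40 21 10  8 10 19 37 49 54 55 55 55 54]
 [54 55 55 55 53 47 37 32 37 45 51 54 54 54 54 54 54]]
```

>>> {"api": "play_rows", "payload": {
  "commands": [
    [[1,-0.01,0.12,0,-0.01],[1,-0.02,0.24,0,-0.028],[1,-0.04,0.36,0.0,-0.028],[1,-0.05,0.45,0.05,-0.028],[1,-0.05,0.45,0.15,-0.028],[1,-0.05,0.45,0.15,-0.028],[1,-0.05,0.45,0.15,-0.028],[1,-0.05,0.45,0.15,-0.028]]
  ]
}}

```text
clock: 10.47
tcp_pos: [0.4989, -0.0823, 0.3323]
orientation: [0.239, 3.132, -0.0]
contact_force: [-0.6, -0.4, -1.6]
grip_width: 0.0213
gripper_force: 99.1
```

```bash
cat > st.py <<'E'
from h import *
eye=np.array([.5948,-.0951,.1765]); yaw=np.radians(-8.7)
F=R.from_euler("zy",[yaw,-np.pi/6]).as_matrix()
o=get_obs();A=R.from_rotvec(o["orientation"]).as_matrix(); G=np.array(o["tcp_pos"])-.019*A[:,2]
if __name__=="__main__":
    print(o["clock"],np.round(o["tcp_pos"],4),"yaw",np.degrees(np.arctan2(A[1,0],A[0,0])).round(2),"F",np.round(o["contact_force"],1),"M",np.round(o["moment"],2))
    print("G in eye frame mm",((G-eye)@F*1e3).round(1)," target TCP unit at depth s above seated:")
    for s in(.16,.13,.1,.05,0): print(s,(A.T@(eye+F[:,2]*(.035+s)-[0,0,.019]-o["tcp_pos"])/.2).round(3))
E
python3 st.py
python3 - <<'E'
from h import *; import st
ims=[]
for nm,b in(("side",(285,130,365,230)),("scene",(190,90,270,190))):
    p=grab(nm); im=p["pixels"].copy(); u=.5*st.A[:,0]+np.array([0,0,.866])
    q=proj(p,np.array([st.G-.173*u,st.eye])); print(nm,q.round(1).tolist())
    c=cv2.resize(im[b[1]:b[3],b[0]:b[2]],(400,500),interpolation=cv2.INTER_CUBIC)
    for k,col in((0,(255,255,0)),(1,(255,0,255))): cv2.circle(c,tuple(((q[k]-b[:2]+.5)*5).astype(int).tolist()),3,col,1)
    ims.append(c)
cv2.imwrite("pics/pre.png",np.hstack(ims)[...,::-1])
E
```

```text
10.4667 [ 0.4989 -0.0823  0.3323] yaw 171.27 F [-0.6 -0.4 -1.6] M [ 0.03  0.08 -0.02]
G in eye frame mm [  2.3  13.3 199.3]  target TCP unit at depth s above seated:
0.16 [-0.002 -0.064  0.029]
0.13 [-0.076 -0.053  0.159]
0.1 [-0.15  -0.041  0.289]
0.05 [-0.274 -0.022  0.506]
0 [-0.397 -0.003  0.723]
side [[310.5, 194.8], [313.0, 201.7]]
scene [[246.0, 187.5], [245.3, 197.5]]
```

View pics/pre.png

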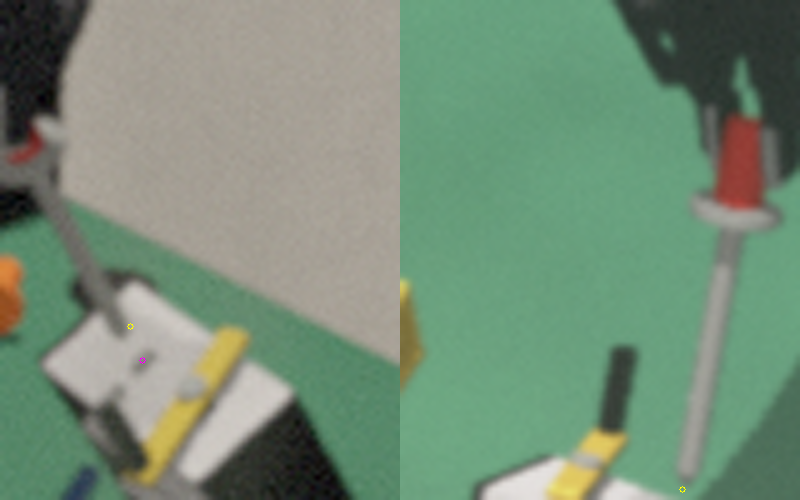

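```bash
sed -i 's/from_euler("zy"/from_euler("ZY"/' h.py st.py
python3 - <<'E'
from h import *
def ld(n):
    q=np.load(n,allow_pickle=True); return {k:(q[k].item() if q[k].shape==() else q[k]) for k in q.files}
ps=[ld("pa.npz"),ld("pb.npz"),ld("w3.npz"),ld("w4.npz")]
P=np.array([[-35,-78,150],[35,-78,150],[35,78,150],[-35,78,150],[0,20,150],[0,-38,167]])/1e3
uvs=[np.array([[125,128],[66,157],[272,235],[328,205],[222,184],[152,130]])/4+[190,150],
     np.array([[618,265],[694,192],[568,104],[497,172],[574,168],[612,190]])/4+[170,160]]
def f(v,full=False):
    A,o=FR(v); W=P@A.T+o
    e=[(proj(p,W)-uv).ravel()*1.0 for p,uv in zip(ps,uvs)]
    a=proj(ps[2],W[[4,5]])-[[195.9,265.4],[137,265]]; b=proj(ps[3],W[4])-[[358.9,276.4]]
    if full: print(a,b)
    return np.concatenate(e+[a[0]*3,a[1],b[0]*3])
s=least_squares(f,[.6,-.1,.18,-.15],loss="soft_l1"); print(s.x.round(4),np.degrees(s.x[3])); print(s.fun[:24].reshape(2,-1,2).round(1).tolist()); f(s.x,True)
s=least_squares(lambda v:f(v)[:24],[.6,-.1,.18,-.15],loss="soft_l1"); print("far cams only",s.x.round(4))
A,o=FR(s.x)
pins=[np.array([[175,75]])/4+[190,150],np.array([[553,228]])/4+[170,160]]
for a in np.arange(.9,1.4,.1):
    X=A@(np.array([0,-.038,.150+.0395])+.052*np.array([-np.sin(a),-np.cos(a),0]))+o
    T=X+A[:,2]*.023
    print(a.round(1),X.round(3),[(proj(p,X)-u).round(1) for p,u in zip(ps,pins)],proj(ps[2],T)-[106,212],proj(ps[3],T)-[295,230])
# rod tip
import st
from scipy.optimize import least_squares as LS
obsv={"side":np.array([122,333])/5+[285,130],"scene":np.array([286,485])/5+[190,90]}
cs={n:grab(n) for n in obsv}
def g(v):
    d=np.sin(v[0])*(np.cos(v[1])*st.A[:,0]+np.sin(v[1])*st.A[:,1])+np.cos(v[0])*np.array([0,0,1.])
    return np.concatenate([proj(cs[n],st.G-.172*d)[0]-obsv[n] for n in obsv])
t=LS(g,[.52,0]); print("tilt,yawoff deg",np.degrees(t.x),t.fun.round(2))
E
python3 st.py
```

```text
[ 0.5949 -0.0954  0.1762 -0.1795] -10.287191562752914
[[[-1.1, -1.0], [-2.0, -2.4], [0.5, 1.1], [0.3, 1.3], [-0.3, 1.6], [-1.2, 0.6]], [[-0.5, 0.7], [0.5, 1.1], [-1.1, -1.2], [-2.0, -2.0], [-0.4, -0.2], [-0.2, -0.4]]]
[[-0.14370378 -0.20398576]
 [ 1.25196748  0.10844922]] [[0.02842916 0.1605013 ]]
far cams only [ 0.5942 -0.0957  0.1762 -0.1746]
0.9 [ 0.524 -0.175  0.19 ] [array([[-7.3, -1.6]]), array([[6.5, 0.8]])] [[-18.34174031   8.21934522]] [[-14.73909031   5.343297  ]]
1.0 [ 0.522 -0.17   0.188] [array([[-5.3, -1.3]]), array([[4.7, 0.8]])] [[-13.84981997   5.05830503]] [[-10.56771473   2.25632555]]
1.1 [ 0.521 -0.166  0.187] [array([[-3.3, -0.9]]), array([[3. , 0.7]])] [[-9.1289098   2.33717161]] [[-6.12146556 -0.39276702]]
1.2 [ 0.52  -0.161  0.186] [array([[-1.3, -0.4]]), array([[1.3, 0.4]])] [[-4.22200075  0.07934529]] [[-1.44237077 -2.58201822]]
1.3 [ 0.519 -0.156  0.185] [array([[0.6, 0.1]]), array([[-0.2, -0.1]])] [[ 0.82658068 -1.69554204]] [[ 3.4260241  -4.29347602]]
tilt,yawoff deg [27.95884688  0.49134075] [-0.45 -0.6  -0.27 -0.68]
10.6667 [ 0.499  -0.0823  0.3324] yaw 171.27 F [-0.5  0.8 -2.6] M [ 0.08  0.1  -0.04]
G in eye frame mm [  3.7  -1.8 199.8]  target TCP unit at depth s above seated:
0.16 [0.004 0.009 0.03 ]
0.13 [-0.07   0.009  0.16 ]
0.1 [-0.145  0.009  0.29 ]
0.05 [-0.27   0.009  0.507]
0 [-0.395  0.009  0.724]
```

>>> {"api": "play_rows", "payload": {
  "commands": [
    [[1,-0.01,0.009,0.01,0],[1,-0.018,0.009,0.018,0],[1,-0.036,0.009,0.05,0],[1,-0.055,0.009,0.082,0],[1,-0.074,0.009,0.115,0],[1,-0.092,0.009,0.147,0],[1,-0.092,0.009,0.147,0],[1,-0.092,0.009,0.147,0]]
  ],
  "grip_force": 60
}}

```text
clock: 11.33
tcp_pos: [0.517, -0.0827, 0.3014]
orientation: [-0.238, -3.131, 0.001]
contact_force: [0.6, -0.4, -2.6]
grip_width: 0.0211
gripper_force: 99.1
```

```bash
sed -i 's/eye=np.array(.*); yaw=.*/eye=np.array([.5949,-.0954,.1762]); yaw=np.radians(-9.2)/' st.py; python3 st.py
```

```text
11.3333 [ 0.517  -0.0827  0.3014] yaw 171.32 F [ 0.6 -0.4 -2.6] M [-0.    0.05  0.01]
G in eye frame mm [3.800e+00 1.000e-01 1.643e+02]  target TCP unit at depth s above seated:
0.16 [ 0.093  0.    -0.123]
0.13 [ 0.018 -0.     0.006]
0.1 [-0.057 -0.001  0.136]
0.05 [-0.183 -0.002  0.352]
0 [-0.308 -0.003  0.569]
```

>>> {"api": "play_rows", "payload": {
  "commands": [
    [[1,-0.01,0,0.01,0],[1,-0.02,0,0.035,0],[1,-0.03,0,0.06,0],[1,-0.038,0,0.085,0],[1,-0.048,0,0.11,0],[1,-0.057,0,0.136,0],[1,-0.057,0,0.136,0],[1,-0.057,0,0.136,0]]
  ],
  "grip_force": 60
}}

```text
clock: 12.0
tcp_pos: [0.5287, -0.0844, 0.2746]
orientation: [0.237, 3.132, -0.0]
contact_force: [0.5, 1.0, -2.6]
grip_width: 0.0215
gripper_force: 99.0
```

```bash
python3 st.py
```

```text
12.0 [ 0.5287 -0.0844  0.2746] yaw 171.33 F [ 0.5  1.  -2.6] M [-0.08 -0.36  0.02]
G in eye frame mm [  0.6   0.3 135.2]  target TCP unit at depth s above seated:
0.16 [ 0.152 -0.    -0.257]
0.13 [ 0.077 -0.001 -0.127]
0.1 [ 0.002 -0.001  0.003]
0.05 [-0.123 -0.002  0.219]
0 [-0.248 -0.004  0.436]
```

>>> {"api": "play_rows", "payload": {
  "commands": [
    [[1,-0.015,0,0.025,0],[1,-0.03,0,0.05,0],[1,-0.045,0,0.075,0],[1,-0.06,0,0.1,0],[1,-0.072,0,0.125,0],[1,-0.084,0,0.15,0],[1,-0.097,0,0.175,0],[1,-0.11,0,0.2,0],[1,-0.122,0,0.219,0],[1,-0.122,0,0.219,0],[1,-0.122,0,0.219,0]]
  ]
}}

```text
clock: 12.92
tcp_pos: [0.5528, -0.0881, 0.2308]
orientation: [0.237, 3.133, -0.0]
contact_force: [2.5, -1.0, -2.0]
grip_width: 0.021
gripper_force: 99.2
```

```bash
python3 st.py
```

```text
12.9167 [ 0.5528 -0.0881  0.2308] yaw 171.33 F [ 2.5 -1.  -2. ] M [-0.12 -0.72 -0.01]
G in eye frame mm [-0.2  0.5 85.1]  target TCP unit at depth s above seated:
0.16 [ 0.274  0.    -0.477]
0.13 [ 0.199 -0.001 -0.347]
0.1 [ 0.124 -0.001 -0.217]
0.05 [-0.001 -0.002 -0.   ]
0 [-0.126 -0.003  0.216]
```

>>> {"api": "play_rows", "payload": {
  "commands": [
    [[1,-0.012,0,0.02,0],[1,-0.024,0,0.04,0],[1,-0.036,0,0.06,0],[1,-0.048,0,0.08,0],[1,-0.06,0,0.1,0],[1,-0.072,0,0.12,0],[1,-0.084,0,0.14,0],[1,-0.096,0,0.16,0],[1,-0.105,0,0.178,0],[1,-0.113,0,0.194,0],[1,-0.113,0,0.194,0]]
  ]
}}

```text
clock: 13.83
tcp_pos: [0.5751, -0.0915, 0.1915]
orientation: [-0.237, -3.132, 0.001]
contact_force: [2.6, 0.3, -3.0]
grip_width: 0.0216
gripper_force: 99.3
```

```bash
python3 st.py
```

```text
13.8333 [ 0.5751 -0.0915  0.1915] yaw 171.34 F [ 2.6  0.3 -3. ] M [-0.12 -0.8   0.01]
G in eye frame mm [-0.3  0.7 39.8]  target TCP unit at depth s above seated:
0.16 [ 0.387 -0.    -0.673]
0.13 [ 0.312 -0.001 -0.543]
0.1 [ 0.237 -0.001 -0.413]
0.05 [ 0.112 -0.003 -0.197]
0 [-0.013 -0.004  0.02 ]
```

>>> {"api": "play_rows", "payload": {
  "commands": [
    [[1,-0.0025,0,0.0045,0],[1,-0.005,0,0.009,0],[1,-0.0075,0,0.013,0],[1,-0.01,0,0.017,0],[1,-0.0125,0,0.022,0],[1,-0.0125,0,0.022,0]]
  ]
}}

```text
clock: 14.33
tcp_pos: [0.5756, -0.0917, 0.1904]
orientation: [-0.238, -3.129, -0.004]
contact_force: [-13.9, 2.6, 23.8]
grip_width: 0.0212
gripper_force: 102.0
```

```bash
python3 st.py
```

```text
14.3333 [ 0.5756 -0.0917  0.1904] yaw 171.31 F [-13.9   2.6  23.8] M [0.56 2.37 0.06]
G in eye frame mm [-0.3  0.6 38.6]  target TCP unit at depth s above seated:
0.16 [ 0.392  0.002 -0.677]
0.13 [ 0.316  0.001 -0.547]
0.1 [ 0.241 -0.    -0.418]
0.05 [ 0.115 -0.002 -0.202]
0 [-0.011 -0.003  0.015]
```

>>> {"api": "play_rows", "payload": {
  "commands": [
    [[1,0.005,0,-0.009,0],[0.6,0.005,0,-0.009,0],[0.2,0.005,0,-0.009,0],[0.1,0.005,0,-0.009,0],[0.1,0.005,0,-0.009,0],[0.1,0.005,0,-0.009,0]]
  ],
  "grip_force": 40
}}

```text
clock: 14.83
tcp_pos: [0.5761, -0.0917, 0.1893]
orientation: [-0.237, -3.132, 0.0]
contact_force: [0.3, -0.1, -0.2]
grip_width: 0.0386
gripper_force: 0.0
```

```bash
python3 st.py
python3 - <<'E'
from h import *; import st
# red head centroid vs projection of seated head, and trace of collar
for nm in("side","scene"):
    p=grab(nm); np.savez(nm+"6.npz",**p)
    h=cv2.cvtColor(p["pixels"],cv2.COLOR_RGB2HSV).astype(int); m=(np.abs((h[...,0]+90)%180-90)<9)&(h[...,1]>130)&(h[...,2]>40)
    q=proj(p,np.array([st.eye+st.F[:,2]*s for s in(0,.006,.026,.046)])); print(nm,q.round(1).tolist())
    y,x=np.nonzero(m); k=np.hypot(x-q[2,0],y-q[2,1])<12; print("red",k.sum(),x[k].min(),x[k].max(),y[k].min(),y[k].max(),x[k].mean(),y[k].mean())
    for t in viewer.trace(p,"rod"):
        print(t["score"],np.round(t["rect"],1))
E
```

```text
14.8333 [ 0.5761 -0.0917  0.1893] yaw 171.33 F [ 0.3 -0.1 -0.2] M [-0.04 -0.02 -0.03]
G in eye frame mm [-0.5  0.7 37.4]  target TCP unit at depth s above seated:
0.16 [ 0.392  0.    -0.683]
0.13 [ 0.317 -0.001 -0.554]
0.1 [ 0.242 -0.001 -0.424]
0.05 [ 0.117 -0.002 -0.207]
0 [-0.008 -0.004  0.009]
side [[313.1, 201.8], [312.2, 200.4], [309.3, 195.7], [306.4, 190.9]]
red 33 303 308 188 195 305.6666666666667 191.33333333333334
0.62 [224.1 159.8 232.4 186.9]
0.6 [271.7 181.  289.7 213.9]
0.49 [302.8 189.5 324.  207.8]
0.26 [214.1 165.5 225.5 203. ]
scene [[245.2, 197.6], [245.7, 195.3], [247.2, 187.8], [248.8, 180.2]]
red 125 242 252 179 194 246.872 186.4
0.83 [233.8 175.6 255.1 236.4]
0.75 [330.3 279.3 360.2 341.2]
0.67 [423.8 298.6 445.6 322.5]
```

```bash
cat > pin.py <<'E'
import st,numpy as np,sys
from st import *
a0=float(sys.argv[1])
for a,dz in((a0,.12),(a0,.05),(a0,0),)+tuple((x,0) for x in np.linspace(a0,-.03,8)[1:]):
    X=eye+F@(np.array([0,-.058,.045])+.052*np.array([-np.sin(a),-np.cos(a),0]))+[0,0,dz-.019]
    print(round(a,2),dz,X.round(4),(A.T@(X-o["tcp_pos"])/.2).round(3))
E
python3 pin.py 1.27
```

```text
1.27 0.12 [ 0.5185 -0.1574  0.2913] [ 0.236 -0.368 -0.509]
1.27 0.05 [ 0.5185 -0.1574  0.2213] [ 0.236 -0.368 -0.159]
1.27 0 [ 0.5185 -0.1574  0.1713] [ 0.236 -0.368  0.091]
1.08 0 [ 0.5202 -0.1667  0.1732] [ 0.22  -0.413  0.082]
0.9 0 [ 0.5235 -0.1754  0.1758] [ 0.198 -0.453  0.068]
0.71 0 [ 0.5281 -0.1832  0.1792] [ 0.169 -0.488  0.052]
0.53 0 [ 0.5339 -0.1898  0.1831] [ 0.136 -0.517  0.032]
0.34 0 [ 0.5407 -0.195   0.1875] [ 0.098 -0.537  0.01 ]
0.16 0 [ 0.5483 -0.1986  0.1921] [ 0.058 -0.55  -0.013]
-0.03 0 [ 0.5564 -0.2006  0.197 ] [ 0.016 -0.553 -0.037]
```

>>> {"api": "play_rows", "payload": {
  "commands": [
    [[0.1,0.05,0,-0.1,0],[0.1,0.1,0,-0.2,0],[0.1,0.17,0,-0.35,0],[0.1,0.236,0,-0.5,0],[0.0,0.236,-0.15,-0.509,0],[0.0,0.236,-0.3,-0.509,0],[0.0,0.236,-0.368,-0.509,0],[0.0,0.236,-0.368,-0.509,0],[0.0,0.236,-0.368,-0.509,0]]
  ]
}}

```text
clock: 15.78
tcp_pos: [0.5184, -0.1579, 0.2915]
orientation: [0.241, 3.132, 0.0]
contact_force: [-0.9, 0.1, 0.1]
grip_width: 0.0429
gripper_force: 0.0
```

```bash
python3 pin.py 1.27 | head -3
python3 - <<'E'
from h import *; import st
p=grab("wrist"); 
tip=lambda a,z:st.eye+st.F@(np.array([0,-.058,z])+.052*np.array([-np.sin(a),-np.cos(a),0]))
for a in(1.2,1.27,1.34): print(a,proj(p,[tip(a,.0625),tip(a,.0165)]).round(1).tolist())
q=proj(p,tip(1.27,.0425))[0]; print("rod head top",proj(p,st.eye+st.F[:,2]*.046),"eye",proj(p,st.eye))
g=p["pixels"].astype(int).max(2); m=(g<60).astype(np.uint8)
x0,y0=(q-40).astype(int); s=g[y0:y0+80:4,x0:x0+80:4]; print(x0,y0)
for r_ in s: print(" ".join(f"{v:3d}" for v in r_))
h=cv2.cvtColor(p["pixels"],cv2.COLOR_RGB2HSV).astype(int); k=(np.abs((h[...,0]+90)%180-90)<9)&(h[...,1]>130)&(h[...,2]>40)
n,l,ss,cc=cv2.connectedComponentsWithStats(k.astype(np.uint8)); i=1+np.argsort(-ss[1:,4])[:3]; print(ss[i].tolist(),cc[i].round(1).tolist())
E
```

```text
1.27 0.12 [ 0.5185 -0.1574  0.2913] [-0.     0.003  0.001]
1.27 0.05 [ 0.5185 -0.1574  0.2213] [-0.     0.002  0.351]
1.27 0 [ 0.5185 -0.1574  0.1713] [-0.     0.002  0.601]
1.2 [[274.6, 207.3], [274.9, 219.1]]
1.27 [[279.2, 205.8], [278.8, 217.8]]
1.34 [[283.9, 204.6], [282.7, 216.8]]
rod head top [[373.52957877 273.80619101]] eye [[358.55504763 275.03463179]]
238 171
176 179 165 108  68  65  66  68  56  68 108 106 108 108 105 103 108  98 106 104
173 177 173 170 113 106 115  64  68  79  80 110 106 106 101 103 102 101 104 104
177 178 173 171 120 120 121  63  75  74  58 105 107 109 109 106  99  96 104 105
171 176 173 171 121 123 125  58  69  77  52 107 110 106 104 108 102 103 109 106
175 172 175 170 121 127 112  88  72  75  50  93 102  89 103 102  93 101  80  86
171 177 175 175  69  68  64  56  74  78  55  54  51  54  55  50  47  47  52  51
177 178 171 177  68  66  54  51  71  78  54  51  53  54  51  55  54  47  50  56
174 176 147 155  65  62  52  49  75  12  16  19  53  52  48  52  50  55  51  48
167 149 147 155  49  47  52  48  20  16  16  17  26  51  48  51  51  50  53  52
150 147 
[... 294 characters left out ...]
4  44  49  54  51
172 176 173 175  53  49  45  49 233 144  26 207 246 159  52  50  46  56  51  55
173 180 176 175  50  53  49  47 130 246 247 245 245 239  49  49  54  49  52  47
173 173 176 173  54  55  56  49  80 246 247 246 247 247  55  48  47  53  50  55
179 176 173 173  55  58  70  66  94 235 245 247 247 246 157  74  69  86  90  84
176 172 171 173  29 181 248 248 249 229 248 247 247 247 235 248 248 248 247 247
176 170 169 171  31 174 248 248 249 248 247 247 247 247 246 247 246 247 248 246
175 179 177 172  26 180 248 248 248 249 236 248 247 248 247 182 247 247 247 246
[[350, 255, 39, 31, 859], [532, 260, 28, 17, 423], [38, 122, 27, 23, 365]] [[370.7, 270.0], [546.6, 267.7], [51.0, 132.7]]
```

>>> {"api": "play_rows", "payload": {
  "commands": [
    [[0,0,0.002,0.15,0],[0,0,0.002,0.3,0],[0,0,0.002,0.42,0],[0,0,0.002,0.52,0],[0,0,0.002,0.6,0],[0,0,0.002,0.6,0],[0,0,0.002,0.6,0],[0.5,0,0.002,0.6,0],[1,0,0.002,0.6,0],[1,0,0.002,0.6,0],[1,0,0.002,0.6,0],[1,0,0.002,0.6,0]]
  ],
  "grip_force": 40
}}

```text
clock: 16.83
tcp_pos: [0.5195, -0.1569, 0.1726]
orientation: [0.237, 3.13, 0.001]
contact_force: [-0.5, 0.9, 6.1]
grip_width: 0.0131
gripper_force: 39.2
```

```bash
python3 st.py|head -1; python3 pin.py 1.27
```

```text
16.8333 [ 0.5195 -0.1569  0.1726] yaw 171.33 F [-0.5  0.9  6.1] M [ 0.19  0.15 -0.02]
1.27 0.12 [ 0.5185 -0.1574  0.2913] [ 0.003 -0.003 -0.594]
1.27 0.05 [ 0.5185 -0.1574  0.2213] [ 0.004 -0.003 -0.244]
1.27 0 [ 0.5185 -0.1574  0.1713] [ 0.005 -0.003  0.006]
1.08 0 [ 0.5202 -0.1667  0.1732] [-0.011 -0.048 -0.003]
0.9 0 [ 0.5235 -0.1754  0.1758] [-0.034 -0.088 -0.016]
0.71 0 [ 0.5281 -0.1832  0.1792] [-0.062 -0.123 -0.033]
0.53 0 [ 0.5339 -0.1898  0.1831] [-0.096 -0.152 -0.052]
0.34 0 [ 0.5407 -0.195   0.1875] [-0.134 -0.172 -0.074]
0.16 0 [ 0.5483 -0.1986  0.1921] [-0.174 -0.184 -0.097]
-0.03 0 [ 0.5564 -0.2006  0.197 ] [-0.216 -0.188 -0.121]
```

>>> {"api": "play_rows", "payload": {
  "commands": [
    [[1,-0.008,-0.022,-0.004,0],[1,-0.016,-0.045,-0.009,0],[1,-0.027,-0.066,-0.015,0],[1,-0.039,-0.085,-0.022,0],[1,-0.052,-0.103,-0.03,0],[1,-0.067,-0.12,-0.039,0],[1,-0.084,-0.136,-0.048,0],[1,-0.101,-0.149,-0.058,0],[1,-0.12,-0.16,-0.069,0],[1,-0.139,-0.169,-0.08,0],[1,-0.139,-0.169,-0.08,0]]
  ]
}}

```text
clock: 17.75
tcp_pos: [0.5396, -0.1935, 0.1872]
orientation: [-0.236, -3.128, -0.003]
contact_force: [-4.9, 3.4, 4.2]
grip_width: 0.0128
gripper_force: 39.2
```

```bash
python3 st.py; python3 pin.py 0.34
```

```text
17.75 [ 0.5396 -0.1935  0.1872] yaw 171.38 F [-4.9  3.4  4.2] M [0.55 1.15 0.1 ]
G in eye frame mm [ -18.6 -105.7   45.4]  target TCP unit at depth s above seated:
0.16 [ 0.291  0.532 -0.692]
0.13 [ 0.215  0.531 -0.562]
0.1 [ 0.139  0.53  -0.433]
0.05 [ 0.014  0.529 -0.217]
0 [-0.112  0.527 -0.001]
0.34 0.12 [ 0.5408 -0.195   0.3075] [-0.004 -0.006 -0.601]
0.34 0.05 [ 0.5408 -0.195   0.2375] [-0.006 -0.006 -0.251]
0.34 0 [ 0.5408 -0.195   0.1875] [-0.007 -0.007 -0.001]
0.29 0 [ 0.5429 -0.1962  0.1888] [-0.018 -0.011 -0.008]
0.23 0 [ 0.545  -0.1973  0.1901] [-0.03  -0.015 -0.015]
0.18 0 [ 0.5472 -0.1982  0.1915] [-0.041 -0.018 -0.021]
0.13 0 [ 0.5495 -0.199   0.1928] [-0.053 -0.02  -0.028]
0.08 0 [ 0.5518 -0.1997  0.1942] [-0.065 -0.022 -0.035]
0.02 0 [ 0.5541 -0.2002  0.1956] [-0.077 -0.022 -0.042]
-0.03 0 [ 0.5564 -0.2006  0.197 ] [-0.088 -0.022 -0.049]
```

>>> {"api": "play_rows", "payload": {
  "commands": [
    [[1,-0.011,-0.004,-0.007,0],[1,-0.023,-0.008,-0.014,0],[1,-0.034,-0.011,-0.02,0],[1,-0.046,-0.013,-0.027,0],[1,-0.058,-0.015,-0.034,0],[1,-0.07,-0.015,-0.041,0],[1,-0.081,-0.015,-0.048,0],[1,-0.088,-0.015,-0.052,0],[1,-0.088,-0.015,-0.052,0]]
  ]
}}

```text
clock: 18.5
tcp_pos: [0.5552, -0.2002, 0.1969]
orientation: [-0.237, -3.126, -0.001]
contact_force: [-6.3, 1.1, 0.5]
grip_width: 0.0128
gripper_force: 39.0
```

```bash
python3 st.py | head -2
```

```text
18.5 [ 0.5552 -0.2002  0.1969] yaw 171.32 F [-6.3  1.1  0.5] M [-0.12  1.37  0.2 ]
G in eye frame mm [   0.5 -109.8   45.5]  target TCP unit at depth s above seated:
```

>>> {"api": "play_rows", "payload": {
  "commands": [
    [[1,-0.008,0,-0.005,0],[1,-0.015,0,-0.009,0],[1,-0.02,0,-0.012,0],[1,-0.02,0,-0.012,0]]
  ]
}}

```text
clock: 18.83
tcp_pos: [0.5593, -0.201, 0.1993]
orientation: [-0.238, -3.127, -0.0]
contact_force: [-5.6, 0.3, 0.1]
grip_width: 0.0129
gripper_force: 38.9
```

```bash
python3 st.py | head -2
```

```text
18.8333 [ 0.5593 -0.201   0.1993] yaw 171.3 F [-5.6  0.3  0.1] M [-0.2   1.2   0.08]
G in eye frame mm [   5.4 -109.9   45.6]  target TCP unit at depth s above seated:
```

>>> {"api": "play_rows", "payload": {
  "commands": [
    [[1,-0.008,0,-0.005,0],[1,-0.015,0,-0.009,0],[1,-0.022,0,-0.0125,0],[1,-0.022,0,-0.0125,0]]
  ]
}}

```text
clock: 19.17
tcp_pos: [0.5597, -0.2011, 0.1996]
orientation: [-0.238, -3.118, -0.002]
contact_force: [-12.8, 1.1, -4.8]
grip_width: 0.0129
gripper_force: 38.9
```

```bash
python3 st.py | head -2
python3 - <<'E'
from h import *; import st
for nm in("side","scene"):
    p=grab(nm)
    piv=proj(p,st.eye+st.F@[0,-.058,.0165])[0]
    h=cv2.cvtColor(p["pixels"],cv2.COLOR_RGB2HSV).astype(int); m=(abs(h[...,0]-25)<7)&(h[...,1]>120)&(h[...,2]>90)
    y,x=np.nonzero(m); k=np.hypot(x-piv[0],y-piv[1])<30; x=x[k];y=y[k]
    vx,vy,cx,cy=cv2.fitLine(np.c_[x,y].astype(np.float32),cv2.DIST_HUBER,0,.01,.01).ravel(); print(nm,k.sum(),np.degrees(np.arctan2(vy,vx))%180,(cx,cy),piv,x.min(),x.max(),y.min(),y.max())
    for a in(-.1,0,.1,.2,.4):
        d=st.F@[np.sin(a),np.cos(a),0]; c=st.eye+st.F@[0,-.058,.0165]; q=proj(p,[c-.06*d,c+.042*d]); v=q[1]-q[0]; print(a,q.round(1).tolist(),(np.degrees(np.arctan2(v[1],v[0]))%180).round(1))
E
```

```text
19.1667 [ 0.5597 -0.2011  0.1996] yaw 171.28 F [-12.8   1.1  -4.8] M [-0.01  2.61  0.27]
G in eye frame mm [   6.  -109.9   45.5]  target TCP unit at depth s above seated:
side 67 37.24975 (np.float32(323.05777), np.float32(208.3466)) [323.23090859 207.17606781] 313 340 200 220
-0.1 [[338.7, 215.7], [313.0, 201.5]] 29.0
0 [[337.0, 217.4], [314.1, 200.4]] 36.5
0.1 [[335.2, 218.9], [315.3, 199.4]] 44.3
0.2 [[333.3, 220.3], [316.6, 198.5]] 52.4
0.4 [[329.2, 222.6], [319.3, 196.9]] 69.0
scene 133 19.89641 (np.float32(224.60939), np.float32(183.30695)) [226.50204282 183.52945596] 206 242 176 190
-0.1 [[205.3, 176.2], [241.7, 188.8]] 19.1
0 [[206.5, 175.7], [240.9, 189.2]] 21.5
0.1 [[208.0, 175.2], [240.0, 189.6]] 24.1
0.2 [[209.6, 174.9], [238.9, 189.9]] 27.1
0.4 [[213.2, 174.4], [236.3, 190.3]] 34.4
```

>>> {"api": "play_rows", "payload": {
  "commands": [
    [[0.5,0,0,0,0],[0,0,0,0,0],[-0.1,0,0,0,0],[-0.1,0,0,0,0],[-0.1,0,0,-0.1,0],[-0.1,0,0,-0.25,0],[-0.1,0,0,-0.4,0],[-0.1,0,0,-0.55,0],[-0.1,0,0,-0.7,0],[-0.1,0,0,-0.7,0],[-0.1,0,0,-0.7,0]]
  ]
}}

```text
clock: 20.18
tcp_pos: [0.5675, -0.2019, 0.3452]
orientation: [0.237, 3.128, -0.001]
contact_force: [0.5, 0.3, -0.2]
grip_width: 0.047
gripper_force: 0.0
```

```bash
python3 st.py | head -1
python3 - <<'E'
from h import *; import st
for nm in("side","scene","wrist"):
    p=grab(nm)
    piv=proj(p,st.eye+st.F@[0,-.058,.0165])[0]
    h=cv2.cvtColor(p["pixels"],cv2.COLOR_RGB2HSV).astype(int); m=(abs(h[...,0]-25)<7)&(h[...,1]>120)&(h[...,2]>90)
    y,x=np.nonzero(m); k=np.hypot(x-piv[0],y-piv[1])<(60 if nm=="wrist" else 30); x=x[k];y=y[k]
    vx,vy,cx,cy=cv2.fitLine(np.c_[x,y].astype(np.float32),cv2.DIST_HUBER,0,.01,.01).ravel(); print(nm,k.sum(),np.degrees(np.arctan2(vy,vx))%180,(cx,cy),piv)
    for a in(-.1,0,.1,.2):
        d=st.F@[np.sin(a),np.cos(a),0]; c=st.eye+st.F@[0,-.058,.0165]; q=proj(p,[c-.06*d,c+.042*d]); v=q[1]-q[0]; print(a,(np.degrees(np.arctan2(v[1],v[0]))%180).round(1))
    k=(np.abs((h[...,0]+90)%180-90)<9)&(h[...,1]>130)&(h[...,2]>40); q=proj(p,[st.eye+st.F[:,2]*s for s in(.006,.026,.046)]); y,x=np.nonzero(k); k=np.hypot(x-q[1,0],y-q[1,1])<(30 if nm=="wrist" else 12); print("red",k.sum(),x[k].mean().round(1),y[k].mean().round(1),x[k].min(),x[k].max(),y[k].min(),y[k].max(),"pred",q.round(1).tolist())
E
```

```text
20.1833 [ 0.5675 -0.2019  0.3452] yaw 171.34 F [ 0.5  0.3 -0.2] M [0.05 0.09 0.04]
side 107 35.83607 (np.float32(325.1222), np.float32(209.75073)) [323.23090859 207.17606781]
-0.1 29.0
0 36.5
0.1 44.3
0.2 52.4
red 92 307.4 194.6 302 313 188 202 pred [[312.2, 200.4], [309.3, 195.7], [306.4, 190.9]]
scene 145 20.084084 (np.float32(223.87614), np.float32(182.95406)) [226.50204282 183.52945596]
-0.1 19.1
0 21.5
0.1 24.1
0.2 27.1
red 144 248.0 185.7 243 254 178 194 pred [[245.7, 195.3], [247.2, 187.8], [248.8, 180.2]]
wrist 1534 178.2119 (np.float32(326.16046), np.float32(199.81909)) [331.15084518 198.78293135]
-0.1 175.0
0 0.5
0.1 6.1
0.2 11.6
red 883 396.5 192.6 378 415 176 209 pred [[387.0, 202.0], [394.2, 196.8], [402.4, 190.9]]
```

```bash
python3 -c "
from bench import r
print(r.hand_in())"
```

```text
the job is handed in; nothing more can be done
None
```

I threaded the red rod through the guide holes until its collar met the top plate, swung the keeper to its stop, let go and handed in at about 20 s. The hand-in returned no verdict; the last camera check matched the rod seated and the keeper near 0 rad.

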